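# Lever open the incubator cover and put the opener back in its tray

### The job

Pick up the flat opener, slip its blade into the notch under the front lip of the small incubator's cover and lever the cover up until it stands nearly upright by itself; touch the cover only with the opener, not with the gripper. Then lay the opener down flat (do not drop it) in the free half of the steel instrument tray, parallel to the tools lying there and with its blade pointing the same way as theirs. Leave the two tools in the tray, the timer and the jar where they are.

Things in the scene. Friction and masses are not known exactly. Their poses are not given: they have to be found in the camera images.
- opener: Flat opener, loose, 0.09 kg. Black handle 110 long (x -55 to +55), 24 wide (y), 20 high (z 0 to 20), then a steel blade 90 long (x +55 to +145), 18 wide, 2.5 thick, mid-plane at z = 10. Origin: centre of the handle's underside; x points to the blade's tip, z up. Starts flat on the bench, handle nearest the robot. Balances about 20 ahead of the origin.
- opener_tip (a point): Middle of the opener's blade tip (145 ahead of the opener's origin, at mid-thickness, 10 above the handle's underside).
- incubator: Small white dry-block incubator, fixed; 155 deep (x -75 to +80), 170 wide (y), 79 high without cover. Origin: centre of its underside; its front (display) faces its -x, towards the robot. Housing 70 high, on it a 9 high rim; at the front, in the middle 90 of the width, the rim is set back 20 from the front face, leaving a ledge (the notch's floor) under the cover's lip.
- slot (a point): Middle of the notch's mouth, fixed on the incubator: 69 in front of its origin, 74.5 above the bench. Notch 90 wide (y), 9 high (ledge at 70, shut cover's underside at 79 above the bench), 14 deep from mouth to rim; the ledge stands out another 6 in front. Axes as the incubator's; the blade goes in along +x.
- hinge (a point): Middle of the cover's hinge line, fixed on the incubator: 70 behind its origin (x), 79 above the bench, at the level of the closed cover's underside. The line runs along the incubator's y.
- cover_lip (a point): Middle of the lower front edge of the cover, on the cover, 139 from the hinge line; x and y in the plane of the cover, x points to the hinge, z out of the cover's outer face. The cover is a grey plate 139 x 168 x 8, 0.2 kg, with no handle.
- cover (a joint): Cover's hinge angle, rad: 0 shut, grows as the cover's front rises and swings away from the robot, stop at 1.6. It starts shut or up to 0.015 ajar. The hinge is stiff: the cover stays at any angle; lifting takes about 3 N at the lip.
- tray: Shallow open steel tray, fixed, 260 long (x), 180 wide (y), walls 16 high and 3 thick, floor 3 thick. Origin: centre of its underside. Two tools lie along its x in its +y half, working ends towards +x; the half at -y is free.
- spatula: Lab spatula, 188 long: black handle 95 x 14 x 12 high, thin steel stem, flat end 16 wide; lying along the tray about 62 to the +y side of its middle line. Origin: underside, middle of its length; x points to its working end.
- scoop: Lab scoop, 186 long: like handle and stem, ending in a small steel scoop 18 wide; lying along the tray about 28 to the +y side of its middle line. Origin and axes as the spatula's.
- timer: White upright timer, 22 x 60 x 55 high, loose on the bench; leave it.
- jar: Amber glass jar, 52 across, 75 high, loose on the bench; leave it.
Not all that is in view belongs to the job. What is shaped like the opener but pink is not meant.

How it is judged:
On the way, in this order (a step that is already met when the one before it is completed fails the run):
1. the opener has raised the cover off its seat (beyond 0.15 rad, opener touching the cover) (value of joint cover above 0.15 rad and contact force between opener and cover above 0.1 N), for 0.05 s.
2. the cover stands open beyond 1.15 rad (value of joint cover above 1.15 rad), for 0.2 s.
At the end, for the whole second after the job is handed in: Cover open beyond 1.15 rad; opener at rest flat on the tray floor (tilt under 0.1 rad, within 6 mm), origin 15 to 85 mm to the -y side of the tray middle line, inside its length, within 0.25 rad of its x axis, blade towards +x, not touching the scoop (value of joint cover above 1.15 rad and angle between opener's own z axis and vertical below 0.1 rad and z of opener in the frame of tray between -0.002 and 0.009 m and y of opener in the frame of tray between -0.085 and -0.015 m and x of opener in the frame of tray above -0.075 m and x of opener_tip in the frame of tray between 0.04 and 0.13 m and angle between the x axis of opener and the x axis of tray, either way round below 0.25 rad and linear speed of opener below 0.02 m/s and contact force between opener and scoop below 0.1 N).
It fails at once if the gripper or arm presses on the cover (contact force between cover and the fingers above 0.5 N or contact force between cover and the arm above 0.5 N).
It fails at once if the opener is let go in the air (underside more than 30 mm above the bench, fingers not touching it) (height (world z) of opener above 0.03 m and contact force between opener and the fingers below 0.02 N and contact force between opener and cover below 0.02 N).
It fails at once if a tool in the tray, the timer or the jar is moved by more than 20 mm (distance of any of spatula, scoop, timer, jar from where it was at the start of the episode above 0.02 m).
It also fails if it takes over 61 s, if anything falls off the work surface, if the arm or the gripper's body presses on something with over 40 N, if the wrist force passes 120 N, or if a joint passes its speed limit or range.

### The arm

A 6-joint arm with a two-finger parallel gripper is mounted at the origin on the work surface. World frame = base frame: x ahead of the robot, y to its left, z up, the work surface at z = 0. Lengths are in m, angles in rad, forces in N, time in s.
With the tool pointing down it reaches from about 0.375 to 0.9 m from the base axis. Payload 3.1 kg.
Tool frame: the origin (TCP) lies at the centre of the arm's flange, where the gripper is bolted on; the fingertips stand 173 mm ahead of it and the grasp point (between the pads) lies 155 mm ahead of it (tip_reach is the z of the fingertips in the tool frame, in m); z points along the fingers, y is the line along which they close (so a half turn about z gives the same grasp; the last joint's range is limited). The gripper opens to 85 mm and grips with 20 to 120 N. Pads are 22 mm wide; open, the fingers measure 114 mm over their backs; the gripper's body (76 mm by 85 mm) begins 54 mm behind the grasp point. The pads swing forward as they close: fully open they stand 13 mm farther back than shut.
Start: joints at [0.968, 0.527, 1.433, -0, 1.181, -0.178], TCP at [0.258, 0.569, 0.405] pointing down, gripper open.
Joint ranges: [-3.08, 3.08], [-0.75, 2.2], [0.22, 2.44], [-1.43, 4.57], [0, 2.65], [-2.85, 2.85]. Speed limits (rad/s): [2.79, 2.79, 3.14, 3.14, 3.14, 3.14].

### API

Orientations are given as a unit quaternion [w, x, y, z].
In Python, from station import state, snapshot, camera_params, hand_in, tip_reach gives the robot as it stands.
- The arm moves only by the tool move_arm, never from a script. Its argument "commands" is one flat list of numbers, 7 for each row, row after row: the opening, from -1 (shut) to 1 (fully open), then the shift along the world's x, y, z in cm, then the turn, a rotation vector about the world's x, y, z in degrees. In form: [gripper, dx, dy, dz, rx, ry, rz, gripper, dx, dy, dz, rx, ry, rz, ...]. A call has 1 to 5 rows; each row shifts and turns the commanded pose from where the row before left it; what a row does not reach is not made up. A row lasts 1/8 s, in which the tool goes at most 62.5 mm and 10.7 degrees, less where a joint would pass 70% of its speed; a pose out of reach is approached as far as the arm can. A call with a gripper value outside its range is refused whole. The fingers move at their own pace and stop on an object; "newtons" is the grip in N (left out, the last holds). Time passes only in rows, so rows that do not move let the fingers close. It gives the time, the measured TCP pose, the force, the opening and the grip force at its end, in the units of the state.
- state(): the state, without advancing time (a new reading comes with each control period).
- snapshot(name): name is "scene" or "side" or "wrist"; returns the picture (480x640x3 uint8, red, green, blue); there is no depth.
- camera_params(name): a dict with "fx", "fy", "cx", "cy" (pixels), "T" (4x4, takes a point from camera to world coordinates); the wrist camera has in their place "hand_eye" (4x4, takes a point from camera to tool coordinates, whose origin is the TCP and whose axes are the flange's). Camera axes: x right, y down, z forward; pixel columns grow to the right and rows downward; lengths in m; the calibration is good to about 2 mm. A picture is of the moment at which its call begins: read the wrist's pose just before it. camera_params takes no time and is no camera call.
- hand_in(): hands the job in; it is judged then, once.
The state is a dict: "t": time; "q": joint angles; "dq": joint speeds; "effort": joint torques, N m; "eef_pos": TCP position; "tcp_rot": TCP orientation; "ft_force": force on the tool from outside, world axes, zero at the start; "moment": the same for the moment, N m; "gripper_width": finger opening in m; "grasp_force": force on a finger pad.
Only numpy, scipy, OpenCV 4.12 (cv2) and the standard library are available. Lean on these libraries where they do the work, as an engineer would, in place of code of your own. Each camera call takes 0.05 s, during which the arm holds its last target. There are 200 camera calls.

## Working session

There is one attempt and no reset: what is moved stays moved. The work goes in short steps, Python scripts to look and compute and a tool call to move; the robot and the scene stay as the last step left them, time stands still between calls to the robot, and variables do not carry over. Pictures are saved under pics/ and viewed, at most 12 in all, crops included, and the job is handed in when it is done.

Besides the shell and the picture viewer there is one more tool, called after ">>>" as name(argument=value, ...), one argument or row to a line, values as JSON. move_arm: Moves the arm, as the interface text tells. Its arguments: {"type":"object","properties":{"commands":{"type":"array"},"newtons":{"type":"number"}},"required":["commands"]}

```bash
mkdir -p pics; cat > h.py <<'E'
import numpy as np, cv2
from station import *
def ray(name,uv,st=None):
    p=camera_params(name)
    if 'T' in p: T=np.array(p['T'])
    else:
        from scipy.spatial.transform import Rotation as R
        q=st['tcp_rot']; A=np.eye(4); A[:3,:3]=R.from_quat([q[1],q[2],q[3],q[0]]).as_matrix(); A[:3,3]=st['eef_pos']; T=A@np.array(p['hand_eye'])
    d=T[:3,:3]@np.array([(uv[0]-p['cx'])/p['fx'],(uv[1]-p['cy'])/p['fy'],1.])
    return T[:3,3],d
def onz(name,uv,z,st=None):
    o,d=ray(name,uv,st); return o+d*(z-o[2])/d[2]
def snap(name,f):
    im=snapshot(name); cv2.imwrite('pics/'+f,im[:,:,::-1]); return im
E
python3 - <<'E'
from h import *
s=state(); print(s)
for n in("scene","side","wrist"):
    snap(n,n+"0.png"); p=camera_params(n); print(n,{k:np.round(v,3).tolist() for k,v in p.items()})
E
```

```text
{'t': 0.0, 'q': array([ 9.67508109e-01,  5.28533239e-01,  1.43391873e+00, -5.02262414e-06,
        1.18139774e+00, -1.78487600e-01]), 'dq': array([-0.00149678,  0.00067422,  0.00082645, -0.00032946,  0.00066635,
       -0.00047673]), 'effort': array([ 4.59601306e-04, -4.42345762e+01, -1.78024471e+01, -2.04962607e-04,
        8.49598437e-03,  3.35751416e-06]), 'eef_pos': array([0.25735625, 0.56917926, 0.40368675]), 'tcp_rot': array([-4.27833338e-04,  2.10805805e-01,  9.77527309e-01, -1.04429045e-03]), 'ft_force': array([-0.21331075, -0.47123049,  0.22539409]), 'moment': array([ 0.01446472, -0.01243467, -0.02441667]), 'grasp_force': 0.0, 'gripper_width': 0.08531621940392735}
scene {'fx': 536.014, 'fy': 536.014, 'cx': 306.275, 'cy': 231.399, 'T': [[0.892, 0.375, -0.252, 0.841], [0.452, -0.753, 0.479, -0.522], [-0.01, -0.541, -0.841, 1.009], [0.0, 0.0, 0.0, 1.0]]}
side {'fx': 449.374, 'fy': 449.374, 'cx': 318.839, 'cy': 235.405, 'T': [[1.0, 0.008, 0.018, 0.517], [-0.01, -0.619, 0.786, -0.842], [0.017, -0.786, -0.618, 0.741], [0.0, 0.0, 0.0, 1.0]]}
wrist {'fx': 397.329, 'fy': 397.329, 'cx': 311.892, 'cy': 241.519, 'hand_eye': [[0.001, -0.959, -0.284, 0.072], [1.0, 0.0, 0.001, 0.001], [-0.001, -0.284, 0.959, 0.032], [0.0, 0.0, 0.0, 1.0]]}
```

View pics/scene0.png

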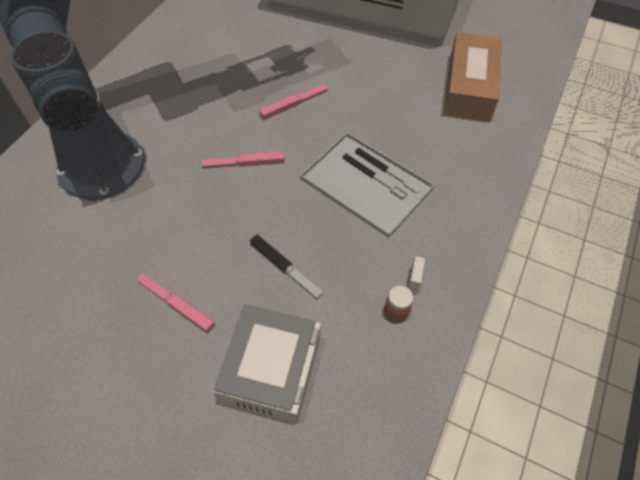

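View pics/side0.png

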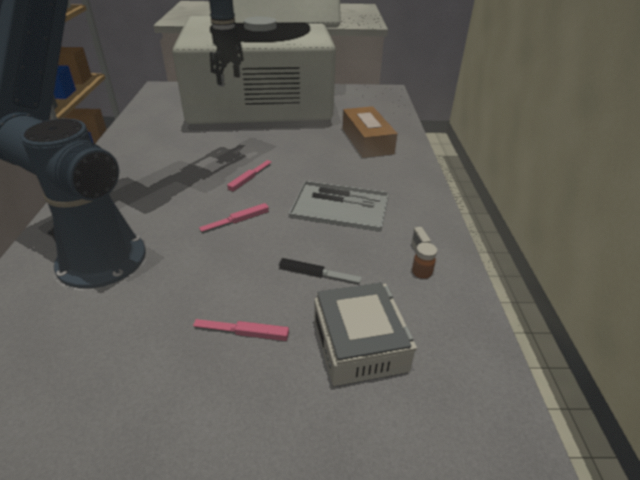

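The scene view shows the black opener from (252,240) to its tip at (320,295), the incubator at about (268,360) and the tray at about (367,183). In the side view the opener's tip is at (360,279), the cover spans (317,290) to (412,345), and the tray is at about (340,205).

```bash
cat > m.py <<'E'
from h import *
def quad(im,c,name,f=None):
    p=cv2.minAreaRect(c); return p
out=[]
for n,roi_op,roi_inc,roi_tr in (("scene",(225,215,345,315),(205,295,330,425),(290,125,445,245)),("side",(265,245,375,295),(305,275,425,390),(280,170,400,240))):
    im=cv2.imread('pics/%s0.png'%n); g=im.max(2).astype(int)
    x0,y0,x1,y1=roi_op
    m=np.zeros(g.shape,np.uint8); m[y0:y1,x0:x1]=(g[y0:y1,x0:x1]<55)*255
    cs=max(cv2.findContours(m,0,1)[0],key=cv2.contourArea)
    r=cv2.boxPoints(cv2.minAreaRect(cs)); c=cv2.moments(cs); c=(c['m10']/c['m00'],c['m01']/c['m00'])
    print(n,'handle area',cv2.contourArea(cs),'centre',np.round(c,1),'world z=.012',onz(n,c,.012).round(4))
    print('  box',[onz(n,p,.012)[:2].round(4).tolist() for p in r])
    a,b,e,d=roi_inc; big=cv2.resize(im[b:d,a:e],None,fx=4,fy=4,interpolation=cv2.INTER_CUBIC)
    a,b,e,d=roi_op; big2=cv2.resize(im[b:d,a:e],None,fx=4,fy=4,interpolation=cv2.INTER_CUBIC)
    out.append(big); 
    print(n,big.shape)
h=max(o.shape[0] for o in out); z=[cv2.copyMakeBorder(o,0,h-o.shape[0],0,0,0) for o in out]
z=np.hstack(z); print(z.shape); cv2.imwrite('pics/inc.png',cv2.resize(z,None,fx=.8,fy=.8))
E
python3 m.py
```

```text
scene handle area 390.5 centre [269.5 252.9] world z=.012 [ 0.4965 -0.0388  0.012 ]
  box [[0.4435, -0.0357], [0.4462, -0.0116], [0.5488, -0.0421], [0.5453, -0.0651]]
scene (520, 500, 3)
side handle area 382.0 centre [301.  267.4] world z=.012 [ 0.4946 -0.0399  0.012 ]
  box [[0.4419, -0.0432], [0.4446, -0.0068], [0.5491, -0.037], [0.5438, -0.072]]
side (460, 480, 3)
(520, 980, 3)
```

View pics/inc.png

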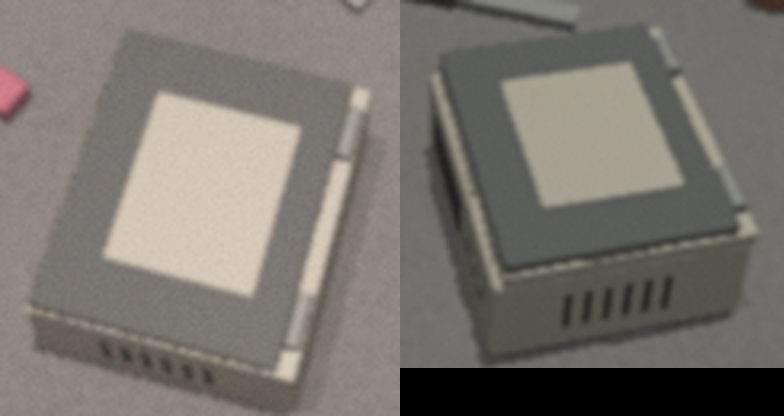

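The crop shows the shut cover as a grey plate with its light label, with the hinge at the right and the front lip at the left. Next I compute its corners and the tray's.

```bash
python3 - <<'E'
from h import *
def rep(t,z,sc,si):
    for a,b in zip(sc,si):
        print(t,onz("scene",a,z).round(4)[:2],onz("side",b,z).round(4)[:2])
rep('cover',.087,[(245,305),(215.9,390.3),(291.9,409.1),(315,322.5)],[(317.5,294.4),(337.8,357.8),(410.6,346.9),(382.5,283.75)])
rep('tray',.016,[(347,136),(432,185),(390,233),(302,176)],[(305,183),(387,187),(382,228),(291,217)])
rep('tip',.010,[(320,295)],[(360.5,279.5)])
rep('jar',.04,[(399,304)],[(425,260)])
E
```

```text
cover [ 0.5363 -0.1953] [ 0.5319 -0.2028]
cover [ 0.5727 -0.3563] [ 0.5664 -0.3564]
cover [ 0.7043 -0.3256] [ 0.6984 -0.3324]
cover [ 0.6697 -0.1679] [ 0.6673 -0.1712]
tray [0.5071 0.3402] [0.4987 0.3389]
tray [0.7477 0.2885] [0.7481 0.3204]
tray [0.7102 0.1218] [0.708  0.1141]
tray [0.4646 0.1777] [0.4628 0.1608]
tip [ 0.6377 -0.0793] [ 0.6349 -0.0785]
jar [ 0.7918 -0.0405] [ 0.7891 -0.0419]
```

>>> move_arm(
  commands=[1,4.0,-4.7,0,0,0,1.2,1,4.0,-4.7,0,0,0,1.2,1,4.0,-4.7,0,0,0,1.2,1,4.0,-4.7,0,0,0,1.2,1,4.0,-4.7,0,0,0,1.2],
)

```text
t: 0.78
eef_pos: [0.4585, 0.3328, 0.4046]
tcp_rot: [-0.0, 0.159, 0.987, -0.0]
ft_force: [1.0, -0.0, -0.1]
gripper_width: 0.0853
grasp_force: 0.0
```

>>> move_arm(
  commands=[1,4.0,-4.7,0,0,0,1.2,1,4.0,-4.7,0,0,0,1.5,1,0,0,0,0,0,0],
)

```text
t: 1.15
eef_pos: [0.5405, 0.2369, 0.4045]
tcp_rot: [0.001, 0.139, 0.99, -0.0]
ft_force: [-0.5, 0.1, -0.4]
gripper_width: 0.0853
grasp_force: 0.0
```

```bash
python3 - <<'E'
from h import *; import pickle
s=state(); snap("wrist","w1.png"); pickle.dump(s,open('w1.pkl','wb')); print(s['t'],s['eef_pos'],s['tcp_rot'],tip_reach() if callable(tip_reach) else tip_reach)
E
```

```text
1.15 [0.54054634 0.23685848 0.40445013] [ 8.34164558e-04  1.39199521e-01  9.90263982e-01 -2.07562557e-04] 0.1734
```

View pics/w1.png

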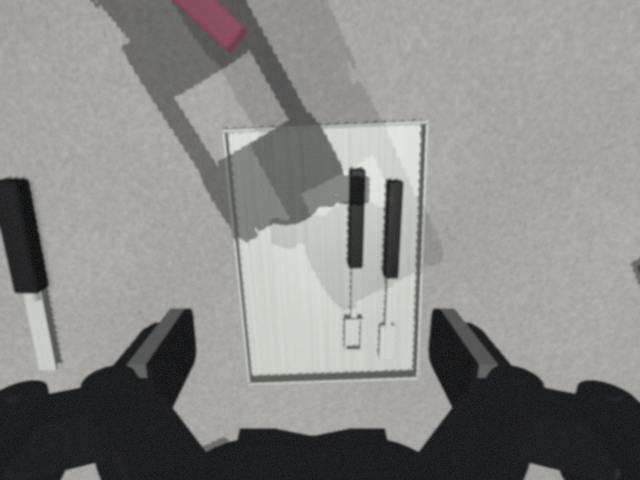

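The wrist view shows the tray rim corners at (224,130), (427,122), (415,378) and (249,381). The scoop handle is at x≈356 and the spatula at x≈393. The opener is at the left, with its tip at (47,369).

```bash
python3 - <<'E'
from h import *; import pickle
s=pickle.load(open('w1.pkl','rb'))
c=np.array([onz("wrist",p,.016,s)[:2] for p in [(224,130),(427,122),(415,378),(249,381)]]); print(c.round(4),c.mean(0).round(4))
v=(c[2]-c[1]+c[3]-c[0]); w=(c[1]-c[0]+c[2]-c[3]); print('yaw',np.degrees(np.arctan2(v[1],v[0])),np.degrees(np.arctan2(w[1],w[0]))-90,np.linalg.norm(v)/2,np.linalg.norm(w)/2)
for n,p in dict(sc0=(357,170),sc1=(352,348),sp0=(394,181),sp1=(386,357)).items(): print(n,onz("wrist",p,.012,s)[:2].round(4))
for n,p,z in (('tip',(47,369),.011),('blade root',(34,292),.011),('hfrontL',(16,293),.02),('hfrontR',(46,290),.02),('hback',(13,180),.02)): print(n,onz("wrist",p,z,s)[:2].round(4))
E
```

```text
[[0.4564 0.1833]
 [0.4982 0.3533]
 [0.7464 0.2912]
 [0.7022 0.1236]] [0.6008 0.2379]
yaw -13.85372954421779 -14.294647364464964 0.25443844063747795 0.1741947316537852
sc0 [0.5218 0.2858]
sc1 [0.6964 0.2366]
sp0 [0.5406 0.3156]
sp1 [0.7164 0.2679]
tip [ 0.6331 -0.0774]
blade root [ 0.5499 -0.0496]
hfrontL [ 0.5441 -0.0591]
hfrontR [ 0.5492 -0.0299]
hback [ 0.4454 -0.0096]
```

>>> move_arm(
  commands=[1,-0.5,-5.7,-1.6,0,0,0,1,-0.5,-5.7,-1.6,0,0,0,1,-0.5,-5.7,-1.6,0,0,0,1,-0.6,-5.6,-1.6,0,0,0,1,-0.6,-5.6,-1.6,0,0,0],
)

```text
t: 1.82
eef_pos: [0.5098, -0.0425, 0.3244]
tcp_rot: [-0.0, 0.135, 0.991, 0.0]
ft_force: [0.6, -0.7, -0.3]
gripper_width: 0.0855
grasp_force: 0.0
```

>>> move_arm(
  commands=[1,0,0,0,0,0,0],
)

```text
t: 1.95
eef_pos: [0.5098, -0.0444, 0.3236]
tcp_rot: [-0.001, 0.138, 0.99, 0.0]
ft_force: [-0.1, 0.1, -0.1]
gripper_width: 0.0853
grasp_force: 0.0
```

```bash
python3 - <<'E'
from h import *; import pickle
s=state(); im=snap("wrist","w2.png"); pickle.dump(s,open('w2.pkl','wb')); print(s['t'],s['eef_pos'],s['tcp_rot'])
E
```

```text
1.95 [ 0.50976219 -0.04442702  0.32362264] [-1.43344863e-03  1.38181892e-01  9.90405819e-01  1.51248615e-04]
```

View pics/w2.png

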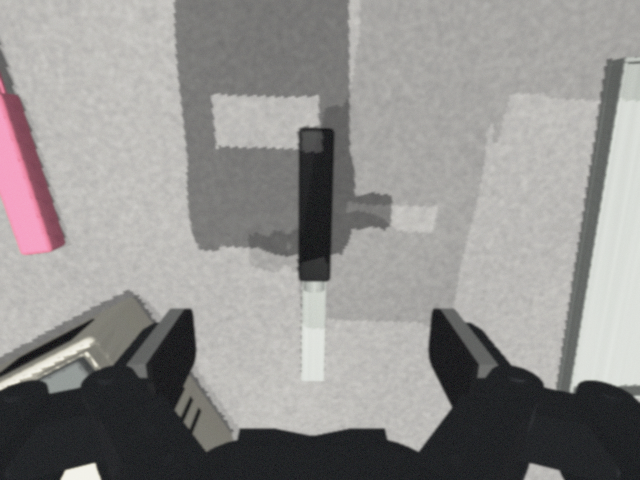

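The opener runs straight down the wrist picture: handle back at (316,129), handle front at (315,280), tip at (313,381). It is already almost aligned with the gripper.

```bash
python3 - <<'E'
from h import *; import pickle
s=pickle.load(open('w2.pkl','rb'))
P=[onz("wrist",p,z,s)[:2] for p,z in (((317,129),.02),((314.5,281),.015),((313,381),.011))]
print(np.round(P,4)); 
for a,b in((0,1),(1,2),(0,2)): d=P[b]-P[a]; print(np.degrees(np.arctan2(d[1],d[0])),np.linalg.norm(d))
d=(P[2]-P[0]);d/=np.linalg.norm(d); print('grasp pt +20',P[2]-.125*d)
E
```

```text
[[ 0.4441 -0.0209]
 [ 0.5491 -0.0522]
 [ 0.6352 -0.0777]]
-16.593274452251624 0.10952486067013421
-16.518242959362993 0.08980994284952415
-16.559469146481664 0.1993347612074302
grasp pt +20 [ 0.51539931 -0.04209775]
```

>>> move_arm(
  commands=[1,0.3,0.1,-5.0,0,0,-0.6,1,0.3,0.1,-5.0,0,0,0,1,0,0,-4.6,0,0,0,1,0,0,0,0,0,0,-1,0,0,0,0,0,0],
  newtons=120,
)

```text
t: 2.62
eef_pos: [0.5171, -0.0393, 0.18]
tcp_rot: [0.001, 0.14, 0.99, -0.0]
ft_force: [-0.4, -0.4, 0.7]
gripper_width: 0.0697
grasp_force: 0.0
```

>>> move_arm(
  commands=[-1,0,0,0,0,0,0,-1,0,0,0,0,0,0,-1,0,0,0,0,0,0,-1,0,0,0,0,0,0],
)

```text
t: 3.12
eef_pos: [0.517, -0.0407, 0.1809]
tcp_rot: [0.002, 0.141, 0.99, -0.0]
ft_force: [-0.3, 1.1, 10.2]
gripper_width: 0.0204
grasp_force: 118.2
```

>>> move_arm(
  commands=[-1,0,0,1,0,0,0,-1,0,0,5,0,0,0,-1,0,0,4,0,0,0,-1,0,0,0,0,0,0],
)

```text
t: 3.62
eef_pos: [0.5174, -0.0409, 0.2821]
tcp_rot: [0.004, 0.141, 0.99, -0.001]
ft_force: [-0.2, -0.1, -1.8]
gripper_width: 0.0206
grasp_force: 118.1
```

```bash
python3 - <<'E'
from h import *; import pickle
s=state(); print(s['t'],s['eef_pos'],s['ft_force'],s['moment'],s['gripper_width'],s['grasp_force'])
pickle.dump(s,open('w3.pkl','wb')); w=snap("wrist","w3.png"); im=snap("side","s3.png")
a=cv2.resize(im[150:300,240:440],None,fx=2.4,fy=2.4,interpolation=cv2.INTER_CUBIC)[:,:,::-1]
cv2.imwrite('pics/c3.png',np.vstack([a, cv2.resize(w[100:400,100:500],(480,240))[:,:,::-1]]))
E
```

```text
3.625 [ 0.5174114  -0.04085376  0.28208758] [-0.24520549 -0.06092981 -1.83482345] [-0.01844884 -0.01295888 -0.00662515] 0.020628350401313385 118.13953399658203
```

View pics/c3.png

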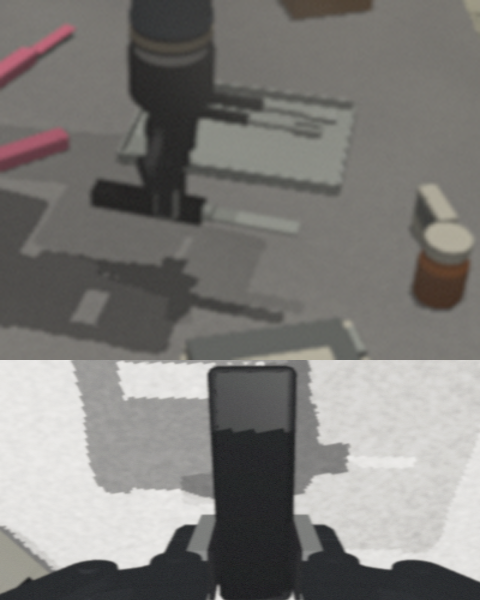

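The opener is held level. In the crop the blade tip is at about (299,230), which is side pixel (364.6,245.8).

```bash
python3 - <<'E'
from h import *; import pickle
s=pickle.load(open('w3.pkl','rb')); p=s['eef_pos']; q=s['tcp_rot']
yaw=2*np.arctan2(q[2],q[1])-np.pi; print('yaw',np.degrees(yaw))
u=np.array([np.cos(yaw),np.sin(yaw),0]); n=np.array([-u[1],u[0],0])
for uv in((364.6,245.8),(364.6,243),(325,238.5)):
    o,d=ray("side",uv); x=o+d*(n@(p-o))/(n@d); print(x.round(4),'along',u@(x-p),'z-tcp',x[2]-p[2])
a=np.radians(12.5);v=np.array([np.cos(a),np.sin(a)]); slot=np.array([.551,-.2785])
print('TCP xy at tip= slot-30mm:',slot-(.030+.123)*v, 'at +10', slot+(.010-.123)*v,'hinge',slot+.139*v)
E
```

```text
yaw -16.251886808044148
[ 0.6367 -0.0756  0.1102] along 0.12428388687140844 z-tcp -0.17192914584016045
[ 0.6361 -0.0755  0.118 ] along 0.12364371306700422 z-tcp -0.1640887123747326
[ 0.5496 -0.0502  0.1097] along 0.03351318220342222 z-tcp -0.17238172201251695
TCP xy at tip= slot-30mm: [ 0.40162671 -0.31161526] at +10 [ 0.44067855 -0.30295768] hinge [ 0.68670514 -0.24841489]
```

>>> move_arm(
  commands=[-1,-3.8,-4.6,1,0,0,5.8,-1,-3.0,-5.4,0,0,0,5.8,-1,-2.0,-5.7,0,0,0,5.7,-1,-1.6,-5.7,0,0,0,5.7,-1,-1.2,-5.7,0,0,0,5.7],
)

```text
t: 4.35
eef_pos: [0.3991, -0.3129, 0.2871]
tcp_rot: [-0.001, -0.11, 0.994, 0.002]
ft_force: [0.8, -0.2, -0.9]
gripper_width: 0.0204
grasp_force: 118.2
```

>>> move_arm(
  commands=[-1,0,0,-4.5,0,0,0,-1,0,0,0,0,0,0],
)

```text
t: 4.6
eef_pos: [0.3987, -0.3107, 0.24]
tcp_rot: [-0.003, -0.107, 0.994, 0.005]
ft_force: [-1.1, 0.9, -1.6]
gripper_width: 0.0206
grasp_force: 118.2
```

```bash
cat > tip.py <<'E'
from h import *
s=state(); p=s['eef_pos']; q=s['tcp_rot']
yaw=2*np.arctan2(q[2],q[1])-np.pi
u=np.array([np.cos(yaw),np.sin(yaw),0]); t=p+.124*u; t[2]-=.172
a=np.radians(12.5);v=np.array([np.cos(a),np.sin(a)]); w=np.array([-v[1],v[0]]); sl=np.array([.551,-.2785])
print('t',s['t'],'yaw',np.degrees(yaw),'rot',q,'tip',t.round(4),'in slot frame x,y',(t[:2]-sl)@v,(t[:2]-sl)@w,s['ft_force'])
E
python3 - <<'E'
import tip
from h import *
w=snap("wrist","w4.png"); im=snap("scene","s4.png"); sd=snap("side","sd4.png")
r=lambda a:cv2.resize(a,(400,300),interpolation=cv2.INTER_CUBIC)[:,:,::-1]
cv2.imwrite('pics/c4.png',np.vstack([np.hstack([r(im[290:410,160:320]),r(sd[270:390,260:420])]),np.hstack([r(w),r(w[240:480,160:480])])]))
E
```

```text
t 4.6 yaw 12.342415053485787 rot [-0.00307272 -0.10749802  0.99418906  0.00478075] tip [ 0.5198 -0.2842  0.068 ] in slot frame x,y -0.031666487774932035 0.0011887299314072928 [-1.07133888  0.92050953 -1.60804598]
```

View pics/c4.png

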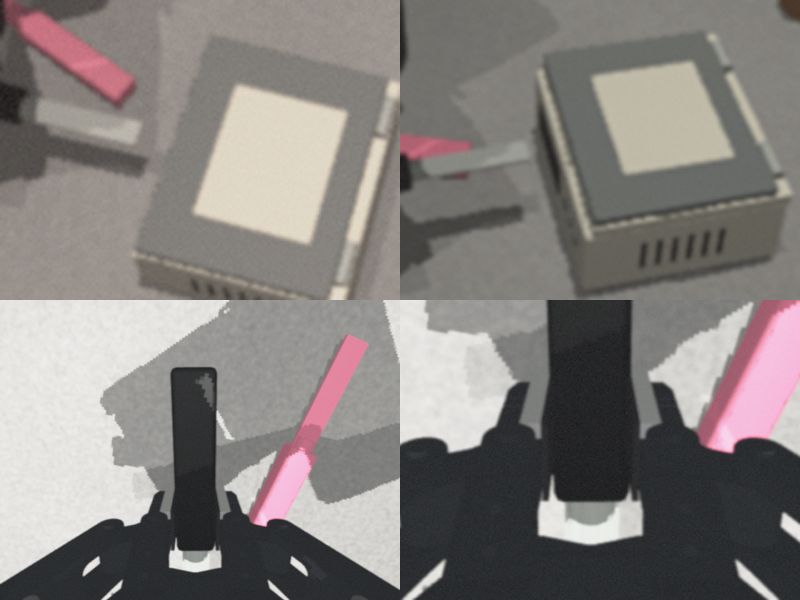

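The blade points at the middle of the notch, roughly 3 cm short of it. The tip is at about (216,343) in the scene view and (311,330) in the side view.

>>> move_arm(
  commands=[-1,0,0,0,0,0,0,-1,0,0,0,0,0,0],
)

```text
t: 5.0
eef_pos: [0.401, -0.3112, 0.2448]
tcp_rot: [0.001, -0.109, 0.994, -0.001]
ft_force: [0.7, 0.7, -0.6]
gripper_width: 0.0205
grasp_force: 118.2
```

```bash
python3 tip.py; python3 - <<'E'
from h import *
o1,d1=ray("scene",(216,342.8)); o2,d2=ray("side",(311.2,330))
A=np.c_[d1,-d2]; k=np.linalg.lstsq(A,o2-o1,rcond=None)[0]; print(o1+k[0]*d1,o2+k[1]*d2)
print(onz("scene",(216,342.8),.068),onz("side",(311.2,330),.068))
E
```

```text
t 5.0 yaw 12.531079521685827 rot [ 5.79435461e-04 -1.09136420e-01  9.94026235e-01 -8.65689983e-04] tip [ 0.5221 -0.2843  0.0728] in slot frame x,y -0.029493485530151423 0.0006276021883384417 [ 0.73719279  0.71052453 -0.60939807]
[ 0.52020853 -0.27797492  0.06649771] [ 0.51963017 -0.27763048  0.06678367]
[ 0.52071962 -0.27836393  0.068     ] [ 0.51962575 -0.2786477   0.068     ]
```

>>> move_arm(
  commands=[-1,1.5,0.3,0.15,0,0,0,-1,1.4,0.3,0,0,0,0,-1,0,0,0,0,0,0,-1,0.6,0.13,0,0,0,0,-1,0,0,0,0,0,0],
)

```text
t: 5.62
eef_pos: [0.4358, -0.3042, 0.2451]
tcp_rot: [-0.0, -0.109, 0.994, 0.0]
ft_force: [-0.4, -0.6, -0.4]
gripper_width: 0.0205
grasp_force: 118.2
```

```bash
python3 tip.py
```

```text
t 5.625 yaw 12.483690008948654 rot [-2.54277418e-05 -1.08725388e-01  9.94071823e-01  5.25636986e-06] tip [ 0.5569 -0.2774  0.0731] in slot frame x,y 0.005966199929184934 -0.00015170582180928623 [-0.44696811 -0.63193852 -0.36503372]
```

>>> move_arm(
  commands=[-1,0.5,0.1,0,0,0,0,-1,0,0,0,0,0,0],
)

```text
t: 5.88
eef_pos: [0.4408, -0.3034, 0.2452]
tcp_rot: [0.0, -0.109, 0.994, -0.0]
ft_force: [-0.3, 0.2, -0.9]
gripper_width: 0.0207
grasp_force: 118.2
```

>>> move_arm(
  commands=[-1,0,0,0.5,0,0,0,-1,0,0,0.4,0,0,0,-1,0,0,0,0,0,0],
)

```text
t: 6.25
eef_pos: [0.4404, -0.3032, 0.2544]
tcp_rot: [-0.0, -0.109, 0.994, 0.0]
ft_force: [-0.8, -0.2, -3.6]
gripper_width: 0.0207
grasp_force: 118.0
```

```bash
python3 tip.py
```

```text
t 6.25 yaw 12.470538067074873 rot [-1.48393526e-04 -1.08611294e-01  9.94084282e-01  7.18231407e-05] tip [ 0.5615 -0.2764  0.0824] in slot frame x,y 0.010673293939350235 -0.0001927705173746623 [-0.78034146 -0.22044012 -3.60865693]
```

>>> move_arm(
  commands=[-1,0.24,0.05,1.0,0,0,0,-1,0.24,0.05,1.0,0,0,0,-1,0.45,0.1,1.15,0,0,0,-1,0.45,0.1,1.15,0,0,0,-1,0,0,0,0,0,0],
)

```text
t: 6.88
eef_pos: [0.4552, -0.3003, 0.2987]
tcp_rot: [0.001, -0.109, 0.994, -0.001]
ft_force: [-0.8, 1.0, -1.5]
gripper_width: 0.0206
grasp_force: 118.2
```

```bash
python3 - <<'E'
import tip
from h import *
im=snap("scene","s5.png"); sd=snap("side","sd5.png")
r=lambda a:cv2.resize(a,(400,300),interpolation=cv2.INTER_CUBIC)[:,:,::-1]
cv2.imwrite('pics/c5.png',np.hstack([r(im[290:410,160:320]),r(sd[240:390,240:440])]))
E
```

```text
t 6.875 yaw 12.47862071535466 rot [ 0.00142727 -0.10868121  0.99407481 -0.00127716] tip [ 0.5763 -0.2736  0.1267] in slot frame x,y 0.025752261528852433 -0.0006418741428692734 [-0.82172731  0.98010613 -1.49720339]
```

View pics/c5.png

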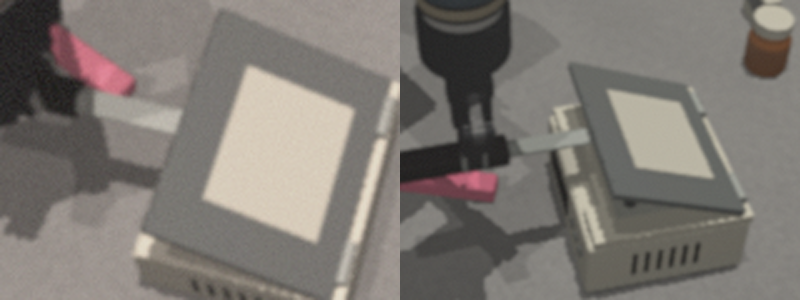

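The cover is rising on the blade at about 0.4 rad, and the opener is still level. I'll continue along the arc.

>>> move_arm(
  commands=[-1,0.66,0.15,1.0,0,0,0,-1,0.66,0.15,1.0,0,0,0,-1,0.84,0.18,0.86,0,0,0,-1,0.84,0.18,0.86,0,0,0,-1,0.96,0.21,0.66,0,0,0],
)

```text
t: 7.6
eef_pos: [0.4947, -0.2914, 0.3419]
tcp_rot: [0.0, -0.109, 0.994, -0.0]
ft_force: [-2.7, -0.6, -2.0]
gripper_width: 0.0206
grasp_force: 118.2
```

>>> move_arm(
  commands=[-1,0.96,0.21,0.66,0,0,0,-1,1.06,0.23,0.44,0,0,0,-1,1.06,0.23,0.44,0,0,0,-1,1.09,0.24,0.31,0,0,0,-1,1.09,0.24,0.31,0,0,0],
)

```text
t: 8.22
eef_pos: [0.5474, -0.28, 0.3628]
tcp_rot: [0.0, -0.108, 0.994, -0.0]
ft_force: [-1.4, -1.3, -1.7]
gripper_width: 0.021
grasp_force: 118.3
```

>>> move_arm(
  commands=[-1,0,0,0,0,0,0,-1,0,0,0,0,0,0,-1,0,0,0,0,0,0],
)

```text
t: 8.6
eef_pos: [0.5464, -0.28, 0.3625]
tcp_rot: [0.0, -0.108, 0.994, 0.0]
ft_force: [-0.2, 0.0, -1.5]
gripper_width: 0.0208
grasp_force: 118.6
```

```bash
python3 - <<'E'
import tip
from h import *
im=snap("scene","s6.png"); sd=snap("side","sd6.png")
r=lambda a:cv2.resize(a,(400,300),interpolation=cv2.INTER_CUBIC)[:,:,::-1]
cv2.imwrite('pics/c6.png',np.hstack([r(im[260:410,160:360]),r(sd[240:390,240:440])]))
E
```

```text
t 8.6 yaw 12.446514664864292 rot [ 9.26889498e-05 -1.08402888e-01  9.94107028e-01  1.49601285e-04] tip [ 0.6675 -0.2533  0.1905] in slot frame x,y 0.11922355264983527 -0.0006075212643021181 [-0.18404436  0.03335637 -1.50365462]
```

View pics/c6.png

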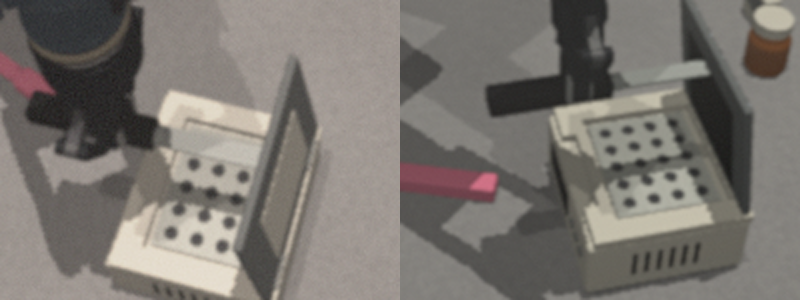

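The cover now stands nearly upright with the blade against its inner face. I'll back off along -x and carry the opener to the tray.

>>> move_arm(
  commands=[-1,-2.0,-0.44,0,0,0,0,-1,-4.0,-0.88,0,0,0,0,-1,-4.0,-0.88,0,0,0,0,-1,-3.7,-0.8,0,0,0,0,-1,0,5,0,0,0,0],
)

```text
t: 9.32
eef_pos: [0.4079, -0.2635, 0.3631]
tcp_rot: [0.001, -0.104, 0.995, -0.002]
ft_force: [0.1, 0.2, -0.4]
gripper_width: 0.0204
grasp_force: 118.5
```

>>> move_arm(
  commands=[-1,0,5.8,0,0,0,-3.3,-1,1,5.8,0,0,0,-3.3,-1,2,5.8,0,0,0,-3.3,-1,2.5,5.6,0,0,0,-3.3,-1,2.5,5.6,0,0,0,-3.3],
)

```text
t: 9.95
eef_pos: [0.4902, 0.0277, 0.3631]
tcp_rot: [0.001, 0.036, 0.999, -0.0]
ft_force: [1.0, -0.3, -1.5]
gripper_width: 0.0207
grasp_force: 118.6
```

>>> move_arm(
  commands=[-1,2.7,5.6,0,0,0,-3.3,-1,2.7,5.6,0,0,0,-3.3,-1,2.6,5.6,0,0,0,-3.3,-1,0,0,0,0,0,0],
)

```text
t: 10.45
eef_pos: [0.5708, 0.1977, 0.3628]
tcp_rot: [0.002, 0.119, 0.993, 0.001]
ft_force: [0.2, -1.3, -1.5]
gripper_width: 0.0207
grasp_force: 118.5
```

```bash
python3 - <<'E'
import tip
from h import *
p=tip.p; print(p, 'move cm',((np.array([.570,.202,.20])-p)*100).round(2)); snap("scene","s7.png")
im=snap("wrist","w7.png"); c=cv2.imread("pics/s7.png")
r=lambda a:cv2.resize(a,(400,300),interpolation=cv2.INTER_CUBIC)
cv2.imwrite('pics/c7.png',np.hstack([r(c[100:400,200:520] if 0 else c[80:440,140:620]),r(im[:,:,::-1])]))
E
```

```text
t 10.45 yaw -13.65214255136769 rot [1.61353205e-03 1.18855576e-01 9.92909780e-01 9.57358638e-04] tip [0.6913 0.1684 0.1908] in slot frame x,y 0.23366336232872675 0.40598137659707356 [ 0.16401345 -1.34120302 -1.47645854]
[0.57075758 0.1976993  0.36277625] move cm [ -0.08   0.43 -16.28]
```

View pics/c7.png

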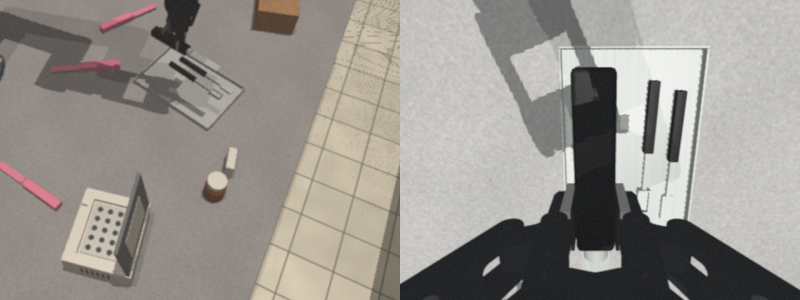

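The cover stays open, and the opener hangs over the free half, parallel to the tools.

>>> move_arm(
  commands=[-1,0,0.3,-5,0,0,0,-1,0,0,-5,0,0,0,-1,0,0,-4,0,0,0,-1,0,0,-2.3,0,0,0,-1,0,0,0,0,0,0],
)

```text
t: 11.18
eef_pos: [0.5684, 0.1951, 0.198]
tcp_rot: [-0.003, 0.122, 0.992, -0.001]
ft_force: [-0.6, -0.1, -1.1]
gripper_width: 0.0205
grasp_force: 118.5
```

>>> move_arm(
  commands=[-1,0,0,-0.6,0,0,0,-1,0,0,-0.5,0,0,0,-1,0,0,-0.3,0,0,0,-1,0,0,0,0,0,0],
)

```text
t: 11.68
eef_pos: [0.5695, 0.197, 0.1858]
tcp_rot: [0.0, 0.121, 0.993, 0.0]
ft_force: [0.8, 0.4, -1.3]
gripper_width: 0.0207
grasp_force: 118.5
```

>>> move_arm(
  commands=[-1,0,0,-0.1,0,0,0,-1,0,0,-0.1,0,0,0,-1,0,0,0,0,0,0],
)

```text
t: 12.05
eef_pos: [0.5696, 0.1971, 0.184]
tcp_rot: [0.0, 0.121, 0.993, 0.0]
ft_force: [-1.3, 0.6, 3.2]
gripper_width: 0.0207
grasp_force: 119.0
```

Touched down. Now I'll open part-way and rise.

>>> move_arm(
  commands=[-0.15,0,0,0.1,0,0,0,-0.15,0,0,0,0,0,0,-0.15,0,0,0,0,0,0,-0.15,0,0,0,0,0,0],
  newtons=20,
)

```text
t: 12.55
eef_pos: [0.5696, 0.1969, 0.1846]
tcp_rot: [0.0, 0.121, 0.993, -0.0]
ft_force: [-0.4, -0.4, 0.0]
gripper_width: 0.0361
grasp_force: 0.0
```

>>> move_arm(
  commands=[-0.15,0,0,1,0,0,0,-0.15,0,0,3,0,0,0,-0.15,0,0,5,0,0,0,-0.15,0,0,5,0,0,0,-0.15,-3,0,2,0,0,0],
)

```text
t: 13.18
eef_pos: [0.5417, 0.1969, 0.349]
tcp_rot: [0.005, 0.122, 0.993, 0.001]
ft_force: [-0.4, -0.1, -0.5]
gripper_width: 0.0364
grasp_force: 0.0
```

```bash
python3 - <<'E'
from h import *; import pickle
s=state(); pickle.dump(s,open('w8.pkl','wb')); print(s['t'],s['eef_pos'],s['gripper_width'])
im=snap("wrist","w8.png"); c=snap("side","s8.png")
r=lambda a:cv2.resize(a,(400,300),interpolation=cv2.INTER_CUBIC)[:,:,::-1]
cv2.imwrite('pics/c8.png',np.hstack([r(c[130:400,230:590-130+130]),r(im)]))
E
```

```text
13.175 [0.54174617 0.19694633 0.34900378] 0.03644967738259925
```

View pics/c8.png

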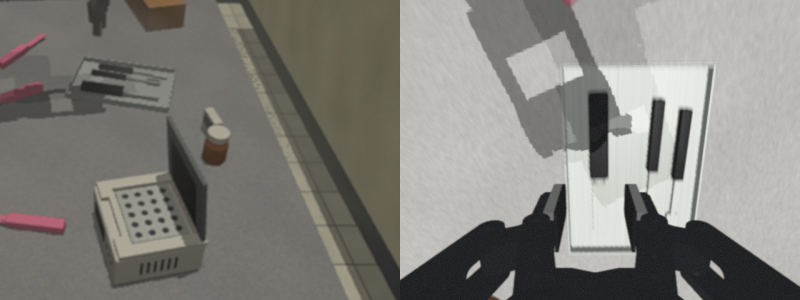

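The opener lies flat in the free half, parallel to the tools with its blade towards +x. The cover stands open and the other objects are where they were, so I'm handing in.

```bash
python3 -c "from station import hand_in; print(hand_in())"
```

```text
the job is handed in; nothing more can be done
None
```

The job is handed in at about 13 s: the last pictures show the cover standing nearly upright (about 1.4 rad) and the opener flat in the tray's free half, parallel to the tools with its blade the same way; hand-in gave no verdict.

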